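Seat the keyed centre post in the sprung hub of a pipette stand

ROBOT

A 6-joint arm with a two-finger parallel gripper is mounted at the origin on the work surface. World frame = base frame: x ahead of the robot, y to its left, z up, the work surface at z = 0. Lengths are in m, angles in rad, forces in N, time in s.
With the tool pointing down it reaches from about 0.275 to 0.85 m from the base axis. Payload 19 kg.
Tool frame: the origin (TCP) lies between the finger pads; the fingertips stand 14 mm ahead of it and the grasp point (between the pads) lies 5 mm behind it; z points along the fingers, y is the direction in which the jaws open and shut (so a half turn about z gives the same grasp; the last joint's range is limited). The gripper opens to 85 mm and grips with 20 to 120 N. Pads are 22 mm wide; open, the fingers measure 114 mm over their backs; the gripper's body (76 mm by 85 mm) begins 54 mm behind the grasp point. The pads swing forward as they close: fully open they stand 13 mm farther back than shut.
Start: joints at [-1.387, 0.15, 1.437, -0, 1.554, -0.134], TCP at [0.18, -0.546, 0.245] pointing down, gripper open.
Joint ranges: [-2.8, 2.8], [-0.68, 2.1], [0.12, 2.68], [-1.39, 4.53], [0.16, 2.79], [-2.81, 2.81]. Speed limits (rad/s): [1.89, 1.89, 2.22, 3.01, 3.01, 3.01].

INTERFACE

Orientations are given as a unit quaternion [x, y, z, w].
In Python, from workcell import robot, snapshot gives the robot as it stands. The module is installed in compiled form; this text tells all that it offers.
- The arm moves only by the tool move_arm, never from a script. Its argument "increments" is a list that holds one entry, the list of rows, each a list of 7 numbers: the gripper command: -1 is shut, 1 is fully open, values between are in proportion, then the shift along the tool's x, y, z as a fraction of full scale, then the turn, a rotation vector about the tool's x, y, z as a fraction of full scale. In form: [[[hand, x, y, z, ax, ay, az], ...]]. A call has 1 to 12 rows; each row is the pose to reach, as a shift and turn from the pose commanded when the call began, along the tool's axes at that moment; what a row does not reach only later rows make up. Full scale, the value 1, is 15 cm for a shift and pi/2 rad for a turn. A row lasts 1/12 s, in which the tool goes at most 41.7 mm and 7.16 degrees, less where a joint would pass 70% of its speed; a pose out of reach is approached as far as the arm can. A call with a number of a shift or a turn outside -1 to 1 is refused whole. A call with a gripper value outside its range is refused whole. The fingers move at their own pace and stop on an object; "force" is the grip in N (left out, the last holds). Time passes only in rows, so rows that repeat a pose let the fingers close. It gives the time, the measured TCP pose, the force and the opening at its end, in the units of the state.
- robot.get_state(): the state, without advancing time (a new reading comes with each control period).
- snapshot(name): name is "scene" or "top" or "wrist"; returns a dict with "image" (420x560x3 uint8, red, green, blue), "z_map" (420x560 float32, m along the optical axis (not along the pixel's ray), 0 where there is no reading), "fov_y" (degrees; the focal length in pixels is half the picture's height over the tangent of half this angle, whatever the lens; pixels are square), "cx", "cy" (the principal point, pixels), "world_to_cam" (4x4, takes a point from world to camera coordinates). Camera axes: x right, y down, z forward; pixel columns grow to the right and rows downward; lengths in m; the calibration is good to about 2 mm. A picture is of the moment at which its call begins.
- robot.sign_off(): hands the job in, once; it reports no verdict.
The state is a dict: "t": time; "qpos": joint angles; "joint_vel": joint speeds; "joint_efforts": joint torques, N m; "tcp_pos": TCP position; "orientation": TCP orientation; "contact_force": force on the tool from outside, world axes, zero at the start; "torque": the same for the moment, N m; "gripper_width": finger opening in m.
Only numpy, scipy, OpenCV 4.12 (cv2) and the standard library are available. Lean on these libraries where they do the work, as an engineer would, in place of code of your own. Each camera call takes 0.05 s, during which the arm holds its last target. There are 200 camera calls.

TASK

Take the centre post out of its blue parking block and put its foot into the brass hub of the white pipette-stand base, turning it until the red key slips into the keyway. Then keep pushing against the spring until the post's black collar is fully down on the hub, and finish while still holding it pressed down there, as the spring lifts it if you let go. Leave the bottles, the jar and the vials standing where they are.

Things in the scene. Friction and masses are not known exactly. Their poses are not given: they have to be found in the camera images.
- stand: round white pipette-stand base, fixed, 190 mm across, 14 mm thick, origin under its centre, z up, x along the red index mark. In its middle stands the hub, which does not turn: a grey sleeve 56 mm across with a brass lining, its mouth 72 mm above the table
- stand_index (a point): outer end of the red index mark, on the base's top, 76 mm from the axis along the base's +x. The hub's keyway points somewhere within 24 degrees (0.42 rad) either side of this mark, different every time and not reported: find it by feel (key resting on the hub's face, turn under a light push until it drops) or by eye from above
- stand_bore (a point): centre of the hub's mouth, on the axis of its upright bore, 72 mm above the table; axes as the base. The bore is round, 24 mm across, with one keyway 9 mm wide that reaches 19 mm from the axis, open at the mouth and running the full depth
- seat (a joint): spring seat at the bottom of the bore: 0 when free (its top is 36 mm below the mouth), positive when pressed down, in m. Pushing back with 4.5 N free and 7 N at 0.008, which is where the post's collar meets the hub's mouth
- holder: blue parking block, fixed, 90 x 90 x 22 mm, origin under its centre; the post stands in its round hole, 18 mm deep, so the foot is 4 mm above the table. The hole holds it upright with 0.8 mm play
- post_head (a point): centre of the post's grey square head (24 x 24 mm, 40 mm tall, faces along the post's x and y), where to grasp it; 125 mm above the foot. z up along the post, x towards the key; a red bar on top and a red stripe down the shaft show that side. The post is aluminium, 145 mm long, 22 mm in diameter, about 0.2 kg (0.16 to 0.26)
- post_key (a point): middle of the red key near the post's foot: 6 mm wide, on the post's +x side, reaching 17 mm from the axis (6 mm out of the shaft), from 20 to 42 mm above the foot, so that it meets the hub's face when the foot is 20 mm below the mouth
- post_collar (a point): centre of the underside of the post's black collar (40 mm across, 6 mm thick), 44 mm above the foot; fully home it lies on the hub's mouth
- post_foot (a point): centre of the post's foot (lowest point of its axis), same axes as post_head; the foot tapers to 16 mm across over its last 4 mm
- dropper_a: dropper bottle with a red bulb, 54 mm across, 120 mm tall, origin under its base, at the far side, to the left; bystander, leave it standing where it is
- dropper_b: dropper bottle with a red bulb, 54 mm across, 120 mm tall, origin under its base, at the far side, in the middle; bystander, leave it standing where it is
- dropper_c: dropper bottle with a red bulb, 54 mm across, 120 mm tall, origin under its base, at the far side, to the right; bystander, leave it standing where it is
- dropper_d: dropper bottle with a red bulb, 54 mm across, 120 mm tall, origin under its base, at the right side; bystander, leave it standing where it is
- jar: green glass jar, 64 mm across, 100 mm tall, origin under its base, at the left side; bystander
- vial_a: small glass vial with blue cap, 22 mm across, 44 mm tall, origin under its base, standing on the stand's white base beside the hub, about 66 mm from its axis; bystander
- vial_b: the same, on the other side of the hub; bystander

How it is judged:
On the way, in this order (a step that is already met when the one before it is completed fails the run):
1. the post is lifted clear of its parking block (height (world z) of post_foot above 0.04 m), for 0.1 s.
2. the key has slipped into the keyway: the foot is at least 26 mm down the bore, on its axis (z of post_foot in the frame of stand_bore below -0.026 m and horizontal distance between post_foot and stand_bore below 0.004 m), for 0.05 s.
At the end, for the whole second after the job is handed in: the post stands in the hub with its key in the keyway, foot on the bore's axis within 4 mm and at least 42 mm down (collar within 2 mm of the hub's face), upright within 0.08 rad, spring seat pressed at least 6 mm, at rest, with the fingers still on the post (over 2 N) holding it down (z of post_foot in the frame of stand_bore below -0.042 m and horizontal distance between post_foot and stand_bore below 0.004 m and angle between post_foot's own z axis and vertical below 0.08 rad and value of joint seat above 0.006 m and contact force between the fingers and post above 2 N and linear speed of post below 0.02 m/s); the arm keeps its last pose, push and grip.
It fails at once if a bottle, the jar or a vial is shifted more than 25 mm or tipped (distance of any of dropper_a, dropper_b, dropper_c, dropper_d, jar, vial_a, vial_b from where it was at the start of the episode above 0.025 m or angle between any of dropper_a, dropper_b, dropper_c, dropper_d, jar, vial_a, vial_b's own z axis and vertical above 0.5 rad).
It also fails if it takes over 48 s, if anything falls off the work surface, if the arm or the gripper's body presses on something with over 40 N, if the wrist force passes 120 N, or if a joint passes its speed limit or range.

## Working session

There is one attempt and no reset: what is moved stays moved. The work goes in short steps, Python scripts to look and compute and a tool call to move; the robot and the scene stay as the last step left them, time stands still between calls to the robot, and variables do not carry over. Pictures are saved under pics/ and viewed, about 8 in all and at most 12, crops included, and the job is handed in when it is done.

Besides the shell and the picture viewer there is one more tool, called after ">>>" by a JSON object that holds its "fn" and its "kwargs", one argument or row to a line. move_arm: Moves the arm, as the interface text tells. Its arguments: {"type":"object","properties":{"increments":{"type":"array"},"force":{"type":"number"}},"required":["increments"]}

```bash
mkdir -p pics
cat > h.py <<'E'
import numpy as np, cv2
from workcell import robot, snapshot
def save(s,n,box=None,k=1):
    im=cv2.cvtColor(s["image"],cv2.COLOR_RGB2BGR)
    if box: im=im[box[1]:box[3],box[0]:box[2]]
    cv2.imwrite("pics/"+n,cv2.resize(im,None,fx=k,fy=k,interpolation=cv2.INTER_CUBIC))
def ray(s,u,v):
    f=s["image"].shape[0]/2/np.tan(np.radians(s["fov_y"])/2); T=np.linalg.inv(s["world_to_cam"])
    return T[:3,3],T[:3,:3]@np.array([(u-s["cx"])/f,(v-s["cy"])/f,1])
def onz(s,u,v,z):
    o,d=ray(s,u,v); return o+d*(z-o[2])/d[2]
def depth(s,u,v):
    o,d=ray(s,u,v); return o+d*s["z_map"][int(round(v)),int(round(u))]
def cloud(s):
    H,W=s["z_map"].shape; f=H/2/np.tan(np.radians(s["fov_y"])/2); T=np.linalg.inv(s["world_to_cam"])
    u,v=np.meshgrid(np.arange(W),np.arange(H)); d=np.stack([(u-s["cx"])/f,(v-s["cy"])/f,np.ones((H,W))],-1)*s["z_map"][...,None]
    return d@T[:3,:3].T+T[:3,3]
E
python3 - <<'E'
from h import *
st=robot.get_state(); print({k:np.round(v,3).tolist() for k,v in st.items()})
for n in ("top","scene"):
    s=snapshot(n); save(s,n+".png"); print(n,s["fov_y"],s["cx"],s["cy"],np.linalg.inv(s["world_to_cam"]).round(3).tolist())
    np.savez(n+".npz",**s)
E
```

```text
{'t': 0.0, 'qpos': [-1.387, 0.151, 1.438, -0.0, 1.554, -0.134], 'joint_vel': [-0.001, -0.003, -0.001, -0.0, 0.0, 0.001], 'joint_efforts': [-0.002, -71.307, -57.087, -0.0, 0.009, 0.0], 'tcp_pos': [0.18, -0.546, 0.245], 'orientation': [0.987, 0.158, -0.0, -0.001], 'contact_force': [-0.06, -0.088, -0.822], 'torque': [-0.068, 0.017, 0.006], 'gripper_width': 0.085}
top 53.64692915243666 281.6807735497108 210.40025580764987 [[-0.003, -0.98, 0.2, 0.425], [-1.0, 0.003, 0.001, 0.005], [-0.002, -0.2, -0.98, 1.1], [0.0, 0.0, 0.0, 1.0]]
scene 51.143049332099906 278.6369314100682 206.61013853758587 [[0.577, 0.565, -0.59, 1.305], [0.817, -0.417, 0.399, -0.427], [-0.02, -0.712, -0.702, 0.9], [0.0, 0.0, 0.0, 1.0]]
```

View pics/top.png

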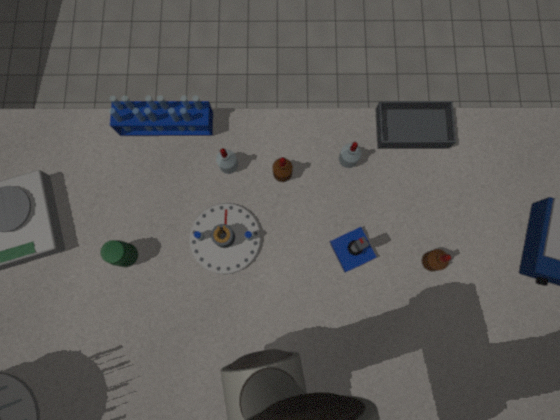

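View pics/scene.png

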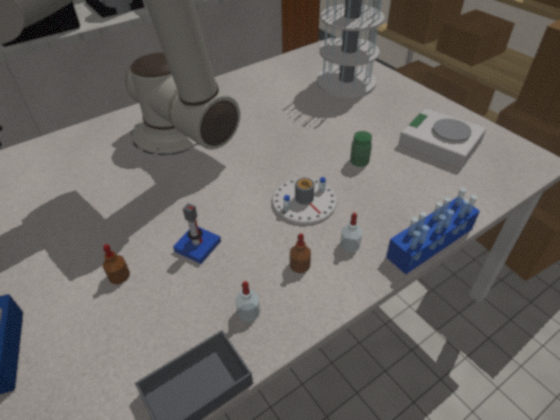

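Top view: stand at (224,237) with its red mark pointing up to (226,210), vials at (197,235) and (248,234), blue block at (354,250) with the post head at about (361,243). The scene view agrees. Next I'll measure with masks and depth.

Run:
```python
from h import *
s=dict(np.load("top.npz")); P=cloud(s); hsv=cv2.cvtColor(s["image"],cv2.COLOR_RGB2HSV)
Z=P[...,2]
def rep(n,m):
    print(n,m.sum(),(P[m].mean(0)).round(4) if m.any() else None, (P[m].min(0).round(3),P[m].max(0).round(3)) if m.any() else None)
uu,vv=np.meshgrid(np.arange(560),np.arange(420))
near=lambda u,v,r:(uu-u)**2+(vv-v)**2<r*r
rep("posttop",near(361,243,25)&(Z>0.135))
rep("holder",near(354,250,40)&(abs(Z-0.022)<0.004)&(hsv[...,1]>120))
m=near(224,237,45)&(abs(Z-0.014)<0.004); rep("base",m)
(c,r)=cv2.minEnclosingCircle(P[m][:,:2].astype(np.float32)); print(c,r)
rep("hubtop",near(223,235,20)&(abs(Z-0.072)<0.005))
red=((hsv[...,0]<8)|(hsv[...,0]>172))&(hsv[...,1]>130)&(hsv[...,2]>60)
rep("idx",near(226,215,20)&red); rep("postred",near(361,243,25)&red)
blue=(abs(hsv[...,0].astype(int)-112)<12)&(hsv[...,1]>120)
rep("va",near(197,235,10)&blue); rep("vb",near(248,235,10)&blue)
mh=near(354,250,40)&blue&(abs(Z-.022)<.004); print(cv2.minAreaRect(P[mh][:,:2].astype(np.float32)))
m=near(361,243,20)&(Z>0.12); print("rect",cv2.minAreaRect(P[m][:,:2].astype(np.float32)))
save(s,"c1.png",(170,190,400,290),3.4)
```

```text
posttop 129 [ 0.5318 -0.162   0.2299] (array([ 0.425, -0.193,  0.136]), array([0.556, 0.005, 1.1  ]))
holder 845 [ 0.5394 -0.1753  0.0222] (array([ 0.485, -0.236,  0.018]), array([ 0.598, -0.122,  0.026]))
base 3227 [0.5716 0.1558 0.0143] (array([0.482, 0.063, 0.01 ]), array([0.668, 0.251, 0.018]))
(0.5743869543075562, 0.15691901743412018) 0.0948660597205162
hubtop 301 [0.5735 0.156  0.0717] (array([0.548, 0.13 , 0.068]), array([0.601, 0.183, 0.076]))
idx 13 [0.6282 0.1558 0.0143] (array([0.613, 0.154, 0.012]), array([0.645, 0.157, 0.016]))
postred 8 [ 0.5475 -0.1766  0.1497] (array([ 0.544, -0.179,  0.148]), array([ 0.551, -0.174,  0.152]))
va 32 [0.5717 0.2132 0.0906] (array([0.425, 0.005, 0.054]), array([0.583, 0.228, 1.1  ]))
vb 33 [0.5763 0.0916 0.0581] (array([0.569, 0.083, 0.055]), array([0.584, 0.099, 0.062]))
((0.5418587327003479, -0.17845988273620605), (0.08751694858074188, 0.09019796550273895), 25.228593826293945)
rect ((0.4919164776802063, -0.089286208152771), (0.02372739650309086, 0.22919191420078278), 29.488779067993164)
```

View pics/c1.png

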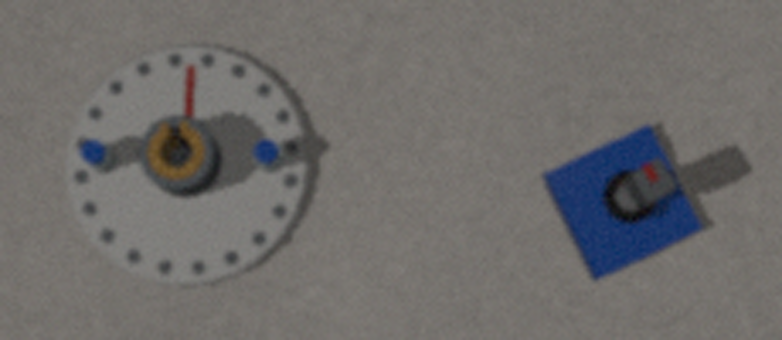

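>>> {"fn": "move_arm", "kwargs": {
  "increments": [
    [[1,1,-0.52,-0.15,0,0,0],[1,1,-0.52,-0.15,0,0,0],[1,1,-0.52,-0.15,0,0,0],[1,1,-0.52,-0.15,0,0,0],[1,1,-0.52,-0.15,0,0,0]]
  ]
}}

```text
t: 0.52
tcp_pos: [0.3013, -0.4214, 0.269]
orientation: [0.987, 0.16, 0.001, 0.0]
contact_force: [-0.4, -0.3, 0.3]
gripper_width: 0.0853
```

>>> {"fn": "move_arm", "kwargs": {
  "increments": [
    [[1,1,-0.52,-0.15,0,0,0],[1,1,-0.52,-0.15,0,0,0],[1,1,-0.52,-0.15,0,0,0],[1,1,-0.52,-0.15,0,0,0],[1,1,-0.52,-0.15,0,0,0]]
  ]
}}

```text
t: 0.93
tcp_pos: [0.4193, -0.3001, 0.2912]
orientation: [0.987, 0.16, 0.001, -0.0]
contact_force: [0.4, -0.5, 0.7]
gripper_width: 0.0854
```

>>> {"fn": "move_arm", "kwargs": {
  "increments": [
    [[1,1,-0.52,-0.15,0,0,0],[1,1,-0.52,-0.15,0,0,0],[1,1,-0.52,-0.15,0,0,0],[1,1,-0.52,-0.15,0,0,0],[1,1,-0.52,-0.15,0,0,0],[1,1,-0.52,-0.15,0,0,0]]
  ]
}}

```text
t: 1.43
tcp_pos: [0.5352, -0.1815, 0.3124]
orientation: [0.987, 0.16, -0.0, -0.0]
contact_force: [-1.1, -0.3, -0.5]
gripper_width: 0.0854
```

Run:
```python
from h import *
st=robot.get_state(); print({k:np.round(v,4).tolist() for k,v in st.items()})
s=snapshot("wrist"); save(s,"w1.png"); np.savez("w1.npz",**s)
print(np.linalg.inv(s["world_to_cam"]).round(3).tolist(),s["fov_y"])
P=cloud(s);Z=P[...,2]; near=np.hypot(P[...,0]-.541,P[...,1]+.178)<.05
m=(abs(Z-.149)<.006)&near; print("headtop",m.sum(),P[m].mean(0).round(4),cv2.minAreaRect(P[m][:,:2].astype(np.float32)))
hsv=cv2.cvtColor(s["image"],cv2.COLOR_RGB2HSV); red=((hsv[...,0]<8)|(hsv[...,0]>172))&(hsv[...,1]>110)&m
print("bar",red.sum(),P[red].mean(0).round(4),cv2.minAreaRect(P[red][:,:2].astype(np.float32)))
```

```text
{'t': 1.4333, 'qpos': [-0.4635, 0.1171, 1.3413, 0.0003, 1.6839, 0.7861], 'joint_vel': [-0.0618, -0.0203, 0.0318, -0.0126, -0.0027, -0.0329], 'joint_efforts': [4.1899, -68.367, -59.7328, 0.4301, 0.0717, 0.9253], 'tcp_pos': [0.5352, -0.1815, 0.3124], 'orientation': [0.9871, 0.16, -0.0002, -0.0003], 'contact_force': [-1.1417, -0.3188, -0.5019], 'torque': [0.0316, -0.0003, 0.0541], 'gripper_width': 0.0854}
[[0.315, -0.915, -0.25, 0.599], [-0.949, -0.304, -0.082, -0.161], [-0.001, 0.264, -0.965, 0.441], [0.0, 0.0, 0.0, 1.0]] 59.40389980409623
headtop 870 [ 0.5445 -0.179   0.1489] ((0.5438809990882874, -0.17918643355369568), (0.024183278903365135, 0.023862654343247414), 30.103755950927734)
bar 127 [ 0.5483 -0.177   0.1496] ((0.5482529401779175, -0.17697127163410187), (0.013679265044629574, 0.006010258570313454), 29.564035415649414)
```

View pics/w1.png

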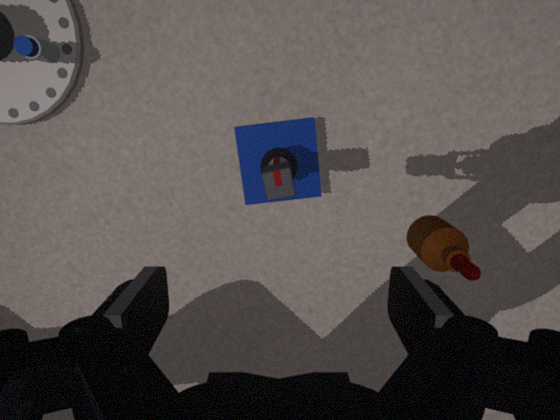

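Wrist view: head at (278,180) with the bar pointing up, so the key faces about 29° in world. The head centre is (0.544, -0.179) and its top is at 0.149, as it should be. I'll align the tool and descend.

>>> {"fn": "move_arm", "kwargs": {
  "increments": [
    [[1,0.058,0.002,0.4,0,0,-0.118],[1,0.058,0.002,0.8,0,0,-0.118],[1,0.058,0.002,0.8,0,0,-0.118],[1,0.058,0.002,0.8,0,0,-0.118],[1,0.058,0.002,0.8,0,0,-0.118],[1,0.058,0.002,0.8,0,0,-0.118]]
  ]
}}

```text
t: 1.98
tcp_pos: [0.5426, -0.182, 0.1954]
orientation: [0.969, 0.248, 0.001, 0.001]
contact_force: [0.1, 0.8, 0.8]
gripper_width: 0.0854
```

Run:
```python
from h import *
st=robot.get_state(); q=st["orientation"]; print(st["tcp_pos"],"yaw",np.degrees(2*np.arctan2(q[1],q[0])))
s=snapshot("wrist")
P=cloud(s);Z=P[...,2]; near=np.hypot(P[...,0]-.544,P[...,1]+.179)<.03
m=(abs(Z-.149)<.006)&near; print("headtop",m.sum(),P[m].mean(0).round(4),cv2.minAreaRect(P[m][:,:2].astype(np.float32)))
hsv=cv2.cvtColor(s["image"],cv2.COLOR_RGB2HSV); red=((hsv[...,0]<8)|(hsv[...,0]>172))&(hsv[...,1]>110)&near&(Z>.144)
print("bar",red.sum(),P[red].mean(0).round(4),cv2.minAreaRect(P[red][:,:2].astype(np.float32)))
```

```text
[ 0.54257538 -0.18198754  0.19535238] yaw 28.739760063957014
headtop 2156 [ 0.5448 -0.1788  0.1488] ((0.5438494086265564, -0.1790378987789154), (0.024049419909715652, 0.023722872138023376), 29.083385467529297)
bar 1030 [ 0.552  -0.1743  0.2322] ((0.5510175228118896, -0.17496134340763092), (0.01979667693376541, 0.05301738530397415), 28.705211639404297)
```

>>> {"fn": "move_arm", "kwargs": {
  "increments": [
    [[1,0,0,0.2,0,0,0],[1,0.006,-0.007,0.467,0,0,0],[1,0.006,-0.007,0.467,0,0,0],[1,0.006,-0.007,0.467,0,0,0],[1,0.006,-0.007,0.467,0,0,0],[1,0.006,-0.007,0.467,0,0,0]]
  ]
}}

```text
t: 2.53
tcp_pos: [0.5438, -0.1801, 0.1259]
orientation: [0.969, 0.249, 0.001, 0.001]
contact_force: [0.8, 0.7, 0.9]
gripper_width: 0.0856
```

>>> {"fn": "move_arm", "kwargs": {
  "increments": [
    [[1,0.003,-0.005,0.01,0,0,0],[-1,0.003,-0.005,0.01,0,0,0],[-1,0.003,-0.005,0.01,0,0,0],[-1,0.003,-0.005,0.01,0,0,0],[-1,0.003,-0.005,0.01,0,0,0],[-1,0.003,-0.005,0.01,0,0,0],[-1,0.003,-0.005,0.01,0,0,0],[-1,0.003,-0.005,0.01,0,0,0],[-1,0.003,-0.005,0.01,0,0,0],[-1,0.003,-0.005,0.01,0,0,0]]
  ],
  "force": 60
}}

```text
t: 3.37
tcp_pos: [0.5428, -0.1787, 0.1214]
orientation: [0.969, 0.249, 0.0, 0.0]
contact_force: [-1.1, -1.0, 4.4]
gripper_width: 0.0232
```

>>> {"fn": "move_arm", "kwargs": {
  "increments": [
    [[-1,0,0,-0.1,0,0,0],[-1,0,0,-0.2,0,0,0],[-1,0,0,-0.45,0,0,0],[-1,0,0,-0.7,0,0,0],[-1,0,0,-0.85,0,0,0],[-1,0,0,-0.85,0,0,0],[-1,0,0,-0.85,0,0,0]]
  ]
}}

```text
t: 3.95
tcp_pos: [0.5428, -0.1787, 0.2493]
orientation: [0.969, 0.249, 0.001, 0.0]
contact_force: [0.1, 0.4, -3.8]
gripper_width: 0.0234
```

Run:
```python
from h import *
st=robot.get_state(); print(st["qpos"].round(3) if hasattr(st["qpos"],"round") else st["qpos"])
s=snapshot("scene"); save(s,"s2.png",(130,90,400,290),2.9)
```

```text
[-0.453  0.141  1.44   0.     1.559  0.615]
```

View pics/s2.png

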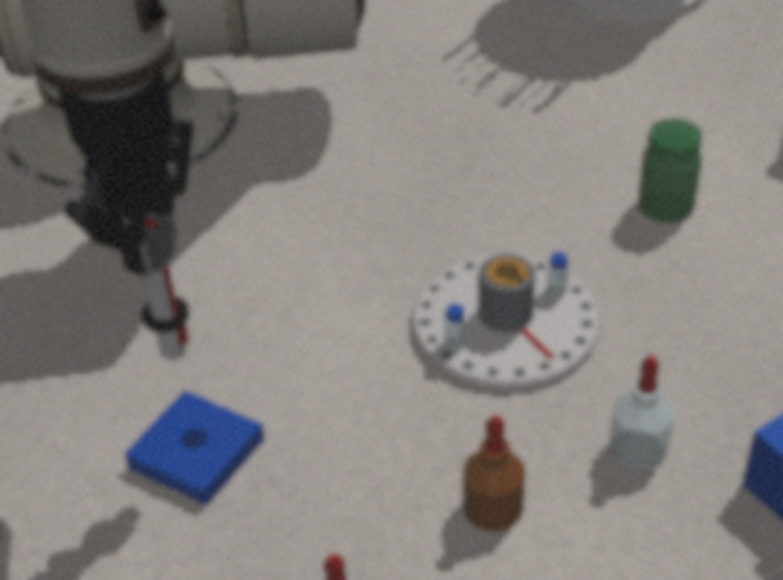

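Post is held upright and clear of the block, with the key stripe facing the right way. I'll move near the hub for a wrist look at the mouth.

>>> {"fn": "move_arm", "kwargs": {
  "increments": [
    [[-1,0.2,-0.35,0,0,0,0],[-1,0.43,-0.75,0,0,0,0],[-1,0.43,-0.75,0,0,0,0],[-1,0.43,-0.75,0,0,0,0],[-1,0.43,-0.75,0,0,0,0]]
  ]
}}

```text
t: 4.42
tcp_pos: [0.5444, -0.0465, 0.2471]
orientation: [0.968, 0.251, -0.001, -0.001]
contact_force: [0.5, -1.0, -2.9]
gripper_width: 0.0232
```

>>> {"fn": "move_arm", "kwargs": {
  "increments": [
    [[-1,0.2,-0.35,0,0,0,0.08],[-1,0.43,-0.75,0,0,0,0.16],[-1,0.43,-0.75,0,0,0,0.24],[-1,0.43,-0.75,0,0,0,0.32],[-1,0.43,-0.75,0,0,0,0.32],[-1,0.43,-0.75,0,0,0,0.32],[-1,0.43,-0.75,0,0,0,0.32]]
  ]
}}

```text
t: 5.0
tcp_pos: [0.5471, 0.08, 0.2476]
orientation: [1.0, 0.001, -0.001, 0.0]
contact_force: [-0.4, -0.1, -2.5]
gripper_width: 0.0237
```

Run:
```python
from h import *
st=robot.get_state(); q=st["orientation"]; print(st["tcp_pos"],"yaw",np.degrees(2*np.arctan2(q[1],q[0])))
s=snapshot("wrist"); np.savez("w2.npz",**s)
P=cloud(s);Z=P[...,2]; near=np.hypot(P[...,0]-.574,P[...,1]-.1565)<.04
m=near&(abs(Z-.072)<.004); print("hubface",m.sum(),P[m].mean(0)); print(cv2.minEnclosingCircle(P[m][:,:2].astype(np.float32)))
v,u=np.where(m); print(u.min(),u.max(),v.min(),v.max())
save(s,"w2.png",(max(0,u.min()-40),max(0,v.min()-30),u.max()+200,v.max()+120),2)
mm=near&(Z<.066)
for r in (.0145,.0155,.0165,.0175):
    rr=np.hypot(P[...,0]-.574,P[...,1]-.1565)
```

```text
[0.54708589 0.07995161 0.24763509] yaw 0.1358132514259187
hubface 2744 [0.57606262 0.15547699 0.07141606]
((0.5756363868713379, 0.1559266895055771), 0.02809300646185875)
152 219 123 189
```

View pics/w2.png

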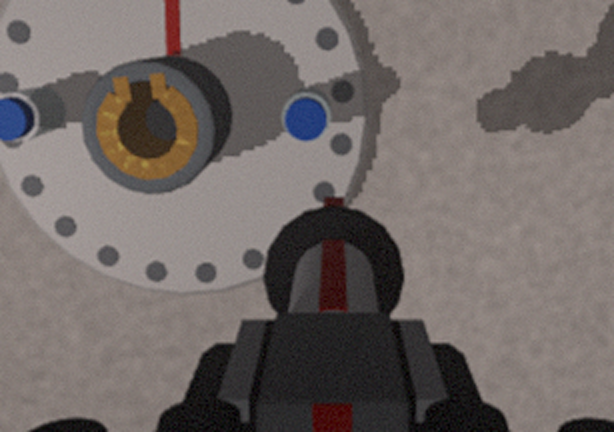

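Hub face at (150,124) in the crop, with the keyway gap in the brass at about (140,85), so it points slightly left of up. I'll work out its angle, and the post's offset from the collar.

Run:
```python
from h import *
s=dict(np.load("w2.npz")); P=cloud(s); hsv=cv2.cvtColor(s["image"],cv2.COLOR_RGB2HSV)
c=np.array([.5758,.1559]); f=210/np.tan(np.radians(s["fov_y"])/2); W=s["world_to_cam"]
for r in (.0145,.016,.0175):
    a=np.radians(np.arange(-60,61,2)); X=np.c_[c[0]+r*np.cos(a),c[1]+r*np.sin(a),np.full(len(a),.072),np.ones(len(a))]@W.T
    u=f*X[:,0]/X[:,2]+s["cx"]; v=f*X[:,1]/X[:,2]+s["cy"]
    h=cv2.remap(s["image"],u.astype(np.float32)[:,None],v.astype(np.float32)[:,None],cv2.INTER_LINEAR)[:,0,:].astype(int)
    print(r,"".join("B" if x[0]>100 else "b" if x[0]>80 else "." for x in h))
    g=h[:,0]<90; print(np.degrees(a)[g])
# index mark
red=((hsv[...,0]<8)|(hsv[...,0]>172))&(hsv[...,1]>110)&(abs(P[...,2]-.014)<.005); p=P[red][:,:2]
print("idx",red.sum(),p.mean(0),cv2.fitLine(p.astype(np.float32),cv2.DIST_L2,0,.01,.01).ravel())
m=(np.hypot(P[...,0]-.547,P[...,1]-.08)<.04)
zz=P[...,2][m]; print(np.histogram(zz,bins=np.arange(.12,.2,.004)))
k=m&(abs(P[...,2]-.180)<.0025); print("collar",k.sum(),P[k].min(0),P[k].max(0),cv2.minEnclosingCircle(P[k][:,:2].astype(np.float32)))
q=P[k]; A=np.c_[2*q[:,:2],np.ones(len(q))]
```

```text
0.0145 BBBBBBBBBBBBBBBBBBBBBBBBB.................BBBBBBBBBBBBBBBBBBB
[-10.  -8.  -6.  -4.  -2.   0.   2.   4.   6.   8.  10.  12.  14.  16.
  18.  20.  22.]
0.016 BBBBBBBBBBBBBBBBBBBBBBBBBb...............bBBBBBBBBBBBBBBBBBBB
[-8. -6. -4. -2.  0.  2.  4.  6.  8. 10. 12. 14. 16. 18. 20.]
0.0175 BBBBBBBBBBBBBBBBBBBBBBBBBBb.............bBBBBBBBBBBBBBBBBBBBB
[-6. -4. -2.  0.  2.  4.  6.  8. 10. 12. 14. 16. 18. 20.]
idx 358 [0.62758292 0.15481662] [ 0.9997195  -0.02368322  0.6275829   0.15481663]
(array([   0,    0,    0,    1,    0,    0,    0,    9,    9,   15,   12,
          0,    0,   21,  711, 1165,   76,   70,   86,   95]), array([0.12 , 0.124, 0.128, 0.132, 0.136, 0.14 , 0.144, 0.148, 0.152,
       0.156, 0.16 , 0.164, 0.168, 0.172, 0.176, 0.18 , 0.184, 0.188,
       0.192, 0.196, 0.2  ]))
collar 1812 [0.53679092 0.05962443 0.17753127] [0.56777247 0.09913934 0.18247194] ((0.5480009913444519, 0.0792793333530426), 0.01995038241147995)
```

>>> {"fn": "move_arm", "kwargs": {
  "increments": [
    [[-1,0.1,-0.28,0,0,0,-0.04],[-1,0.184,-0.51,0,0,0,-0.071],[-1,0.184,-0.51,0,0,0,-0.071],[-1,0.184,-0.51,0.15,0,0,-0.071],[-1,0.184,-0.51,0.27,0,0,-0.071],[-1,0.184,-0.51,0.27,0,0,-0.071],[-1,0.184,-0.51,0.27,0,0,-0.071]]
  ]
}}

```text
t: 5.63
tcp_pos: [0.5746, 0.1563, 0.2077]
orientation: [0.998, 0.056, -0.001, 0.0]
contact_force: [0.5, 0.1, -1.9]
gripper_width: 0.0234
```

Run:
```python
from h import *
st=robot.get_state(); q=st["orientation"]; t=st["tcp_pos"]; print(t,q,"yaw",np.degrees(2*np.arctan2(q[1],q[0])),st["contact_force"])
s=snapshot("wrist"); save(s,"w3.png",(170,90,400,260),3); P=cloud(s); Z=P[...,2]
m=np.hypot(P[...,0]-t[0],P[...,1]-t[1])<.03; zt=t[2]-.1174+.05
k=m&(abs(Z-zt)<.0025); print(zt,"collar",k.sum(),cv2.minEnclosingCircle(P[k][:,:2].astype(np.float32)))
```

```text
[0.57459382 0.15626555 0.20769095] [ 9.98428688e-01  5.60284836e-02 -9.79712831e-04  6.76096191e-05] yaw 6.423758283298869 [ 0.52854929  0.13334545 -1.93831242]
0.14029094870341902 collar 1817 ((0.5754460096359253, 0.15571869909763336), 0.02013326995074749)
```

View pics/w3.png

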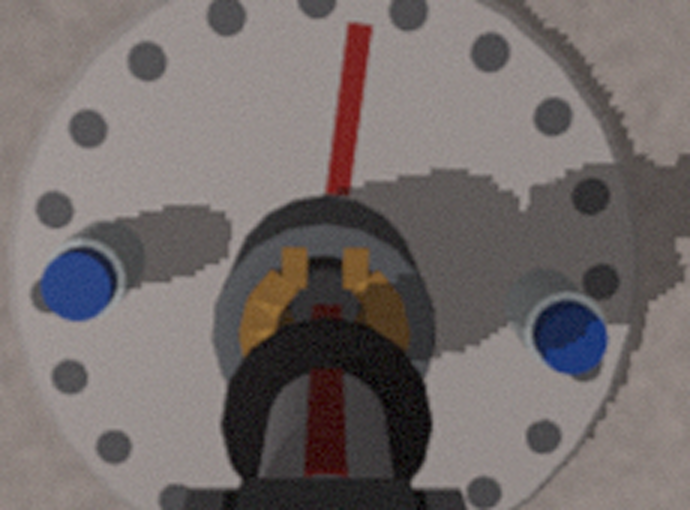

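The key lines up with the keyway. The collar centre is within 0.4 mm of the hub axis. Lowering.

>>> {"fn": "move_arm", "kwargs": {
  "increments": [
    [[-1,0.002,-0.001,0.06,0,0,0],[-1,0.002,-0.001,0.1,0,0,0],[-1,0.002,-0.001,0.14,0,0,0],[-1,0.002,-0.001,0.17,0,0,0],[-1,0.002,-0.001,0.2,0,0,0],[-1,0.002,-0.001,0.2,0,0,0]]
  ]
}}

```text
t: 6.18
tcp_pos: [0.5747, 0.1574, 0.1772]
orientation: [0.998, 0.056, -0.001, -0.0]
contact_force: [-0.4, 0.4, -3.3]
gripper_width: 0.0236
```

>>> {"fn": "move_arm", "kwargs": {
  "increments": [
    [[-1,0,0,0.03,0,0,0],[-1,0,0,0.055,0,0,0],[-1,0,0,0.08,0,0,0],[-1,0,0,0.11,0,0,0],[-1,0,0,0.11,0,0,0],[-1,0,0,0.11,0,0,0]]
  ]
}}

```text
t: 6.68
tcp_pos: [0.5749, 0.1574, 0.1615]
orientation: [0.998, 0.056, -0.0, -0.0]
contact_force: [0.0, -0.1, -2.8]
gripper_width: 0.0236
```

The key has entered the keyway: the foot is about 28 mm down with no contact force. Pressing on against the spring.

>>> {"fn": "move_arm", "kwargs": {
  "increments": [
    [[-1,0,0,0.025,0,0,0],[-1,0,0,0.05,0,0,0],[-1,0,0,0.07,0,0,0],[-1,0,0,0.09,0,0,0],[-1,0,0,0.1,0,0,0],[-1,0,0,0.1,0,0,0]]
  ]
}}

```text
t: 7.18
tcp_pos: [0.5752, 0.1574, 0.1468]
orientation: [0.998, 0.056, 0.0, -0.0]
contact_force: [0.2, -0.2, 4.4]
gripper_width: 0.0235
```

>>> {"fn": "move_arm", "kwargs": {
  "increments": [
    [[-1,0,0,0.008,0,0,0],[-1,0,0,0.014,0,0,0],[-1,0,0,0.014,0,0,0],[-1,0,0,0.014,0,0,0]]
  ]
}}

```text
t: 7.52
tcp_pos: [0.5753, 0.1574, 0.1455]
orientation: [0.998, 0.056, 0.001, -0.0]
contact_force: [-2.0, -1.2, 10.6]
gripper_width: 0.0235
```

>>> {"fn": "move_arm", "kwargs": {
  "increments": [
    [[-1,0,0,0.003,0,0,0],[-1,0,0,0.003,0,0,0],[-1,0,0,0.003,0,0,0],[-1,0,0,0.003,0,0,0],[-1,0,0,0.003,0,0,0],[-1,0,0,0.003,0,0,0]]
  ]
}}

```text
t: 8.02
tcp_pos: [0.5753, 0.1574, 0.1455]
orientation: [0.998, 0.056, 0.001, -0.0]
contact_force: [-3.4, -1.2, 13.8]
gripper_width: 0.0233
```

Run:
```python
from h import *
st=robot.get_state(); t=st["tcp_pos"]; print(t,st["orientation"],st["contact_force"],np.abs(st["joint_vel"]).max())
s=snapshot("wrist"); P=cloud(s); Z=P[...,2]
m=(np.hypot(P[...,0]-t[0],P[...,1]-t[1])<.03)&(abs(Z-.078)<.0025)&(s["image"].max(2)<70); print("collar",m.sum(),P[m].mean(0),cv2.minEnclosingCircle(P[m][:,:2].astype(np.float32)))
s=snapshot("scene"); save(s,"s3.png",(220,110,400,260),4)
```

```text
[0.575337   0.15738891 0.14545162] [ 9.98431093e-01  5.59890515e-02  7.58659730e-04 -5.09945318e-05] [-3.44813777 -1.2125574  13.76214808] 0.001964256687673138
collar 1799 [0.58303848 0.15759079 0.07806308] ((0.5762748718261719, 0.1569269746541977), 0.020002001896500587)
```

View pics/s3.png

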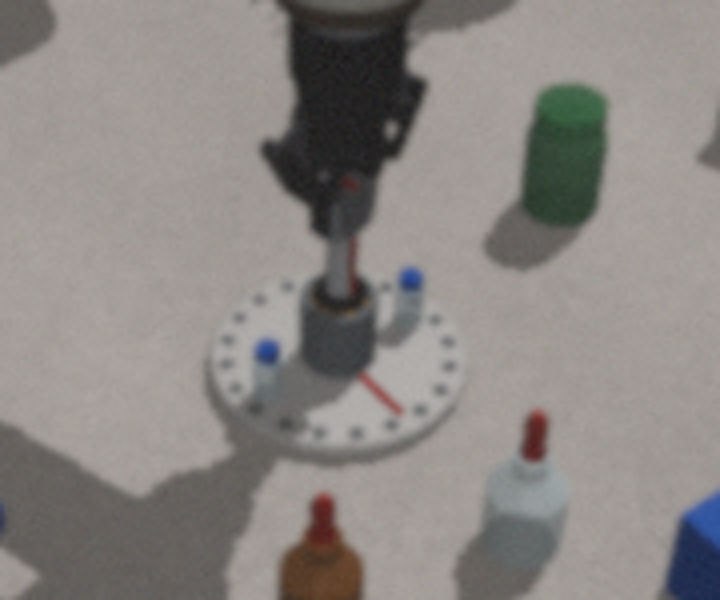

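The collar is flat on the hub: its top measures 0.078 m, which is 72 + 6 mm. The vials and bottles in this view are still standing, and the arm is at rest and still pressing. Handing in.

```bash
python3 -c "
from workcell import robot
print(robot.sign_off())"
```

```text
the job is handed in; nothing more can be done
None
```

The post is in the hub, pressed fully down and still held there. I handed the job in at about 8 s. No verdict was reported.

- **What I did:** I gripped the post by its head with 60 N and lifted it clear of the blue block. From the wrist camera I read the keyway at about 6.5° from world x. The red mark lies almost along world x, at about -1.4°. I turned the post to match, and the key went in on the first try with no searching.
- **Seating:** I then pushed against the spring. The measured push rose to about 14 N with no further downward travel, which fits the collar resting on the hub.
- **Last checks:**
  - The collar's top measured 0.078 m above the table, as it should when fully home (72 + 6 mm).
  - The tool was upright to within about 0.002 rad and at rest.
  - In the last picture, the vials, jar and the two nearest bottles were standing where they were. It did not show the other two bottles, but nothing I moved passed near them.
- **Small disagreement:** The collar's centre now measures about 1 mm from where I first measured the hub's axis. That is within the bore's play and the camera's 2 mm accuracy. I could not read the spring seat directly, so its travel is inferred from the collar height.

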